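# Pack a power supply kit at the soldering stall

## Task

Pack the tray with one power supply kit for the next pupil: stand the thicker of the two capacitors in the round well, the transformer that has mounting feet in the square well, and the longer of the two heat sinks in the long slot, each upright and flat on the floor of its well. Set each down rather than dropping it, and leave the thin capacitor, the transformer without feet and the short heat sink standing where they are.

Things in the scene. Friction and masses are not known exactly. Their poses are not given: they have to be found in the camera images.
- thick_capacitor: The wanted capacitor: an upright can, 35 mm in diameter, 50 mm tall, blue sleeve, bare aluminium top; about 70 g. Origin: centre of its underside; z up along the can.
- footed_transformer: The wanted transformer: a block of steel core and cream winding, 40 mm (x) by 36 mm (y), 35 mm tall, with a steel strap over the top that ends in two flat mounting feet, 3 mm thick and 24 mm wide, reaching 31 mm from the centre towards +x and -x (62 mm over the feet). The two faces across y are clear to grip. About 220 g. Origin: centre of its underside; z up.
- long_heatsink: The wanted heat sink: bare aluminium with upright fins, standing, 66 mm long (x), 22 mm wide (y), 40 mm tall; about 75 g; to be gripped across its 22 mm width, it is solid to the touch as a block. Origin: centre of its underside; z up.
- thin_capacitor: Look-alike, to be left: an upright blue can with aluminium top like the wanted one and as tall (50 mm), but only 22 mm in diameter. Origin: centre of its underside; z up.
- footless_transformer: Look-alike, to be left: a transformer with the same 40 x 36 x 34 mm core and winding but with no strap and no feet. Origin: centre of its underside; z up.
- short_heatsink: Look-alike, to be left: a heat sink of the same kind, 22 mm wide and 40 mm tall, but only 40 mm long. Origin: centre of its underside; z up.
- kit_tray: The fixed aluminium kit tray, 104 mm (x) by 296 mm (y), rim 16 mm above the table, floor 3 mm thick, lying on the table. The three inserts sit side by side in it along y, 96 mm apart, in any order. Origin: centre of its underside; z up.
- round_nest: A fixed light grey plastic insert in the kit tray, 94 x 94 mm and 14 mm thick, with a round well, 54 mm in diameter, centred, sunk 10 mm deep into its top, with a black rubber floor (well floor 4 mm above the insert's underside, 7 mm above the table; insert's top face 17 mm above the table). It takes the thick capacitor. Origin: centre of its underside; z up; x and y parallel to its sides and to the tray's.
- square_nest: A fixed light grey plastic insert in the kit tray, 94 x 94 mm and 14 mm thick, with a square well, 78 x 78 mm, centred, sunk 10 mm deep into its top, with a black rubber floor (well floor 4 mm above the insert's underside, 7 mm above the table; insert's top face 17 mm above the table). It takes the footed transformer, turned any way. Origin: centre of its underside; z up; x and y parallel to its sides and to the tray's.
- slot_nest: A fixed light grey plastic insert in the kit tray, 94 x 94 mm and 14 mm thick, with a long slot, 82 mm (along x) by 38 mm (along y), centred, sunk 10 mm deep into its top, with a black rubber floor (well floor 4 mm above the insert's underside, 7 mm above the table; insert's top face 17 mm above the table). It takes the long heat sink, lengthwise, either end first. Origin: centre of its underside; z up; x and y parallel to its sides and to the tray's.
Things that resemble listed ones, but are neither listed nor needed, are in the scene too. Leave any blue or red look-alike of the long_heatsink alone.

How it is judged:
At the end, for the whole second after the job is handed in: Thick capacitor in the round well (centres within 13 mm), footed transformer in the square well (25 mm), long heat sink in the slot (14 mm): undersides at most 4 mm above the well floor, upright within 0.12 rad, at rest; look-alikes upright, at rest, within 25 mm of their start (horizontal distance between thick_capacitor and round_nest below 0.013 m and z of thick_capacitor in the frame of round_nest below 0.008 m and angle between each of thick_capacitor, footed_transformer, long_heatsink, thin_capacitor, footless_transformer, short_heatsink's own z axis and vertical below 0.12 rad and linear speed of each of thick_capacitor, footed_transformer, long_heatsink, thin_capacitor, footless_transformer, short_heatsink below 0.02 m/s and angular speed of each of thick_capacitor, footed_transformer, long_heatsink below 0.2 rad/s and horizontal distance between footed_transformer and square_nest below 0.025 m and z of footed_transformer in the frame of square_nest below 0.008 m and horizontal distance between long_heatsink and slot_nest below 0.014 m and z of long_heatsink in the frame of slot_nest below 0.008 m and distance of each of thin_capacitor, footless_transformer, short_heatsink from where it was at the start of the episode below 0.025 m); the robot touches nothing.
It fails at once if a kit part let go or thrown more than 40 mm above the well's floor ((height (world z) of thick_capacitor above 0.047 m and contact force between the fingers and thick_capacitor below 0.05 N) or (height (world z) of footed_transformer above 0.047 m and contact force between the fingers and footed_transformer below 0.05 N) or (height (world z) of long_heatsink above 0.047 m and contact force between the fingers and long_heatsink below 0.05 N)).
It fails at once if a look-alike moved more than 25 mm or tipped over (distance of any of thin_capacitor, footless_transformer, short_heatsink from where it was at the start of the episode above 0.025 m or angle between any of thin_capacitor, footless_transformer, short_heatsink's own z axis and vertical above 0.5 rad).
It also fails if it takes over 96 s, if anything falls off the work surface, if the arm or the gripper's body presses on something with over 40 N, if the wrist force passes 120 N, or if a joint passes its speed limit or range.

## Robot

A 6-joint arm with a two-finger parallel gripper is mounted at the origin on the work surface. World frame = base frame: x ahead of the robot, y to its left, z up, the work surface at z = 0. Lengths are in m, angles in rad, forces in N, time in s.
With the tool pointing down it reaches from about 0.35 to 0.975 m from the base axis. Payload 4.9 kg.
Tool frame: the origin (TCP) lies on the mounting face of the last link; the fingertips stand 173 mm ahead of it and the grasp point (between the pads) lies 155 mm ahead of it (tcp_to_grasp is the distance from the TCP to the grasp point, in m); z points along the fingers, y is the line along which they close (so a half turn about z gives the same grasp; the last joint's range is limited). The gripper opens to 85 mm and grips with 20 to 120 N. Pads are 22 mm wide; open, the fingers measure 114 mm over their backs; the gripper's body (76 mm by 85 mm) begins 54 mm behind the grasp point. The pads swing forward as they close: fully open they stand 13 mm farther back than shut.
Start: joints at [1.194, 0.053, 1.613, -0, 1.476, -0.119], TCP at [0.159, 0.604, 0.405] pointing down, gripper open.
Joint ranges: [-3.01, 3.01], [-1.01, 2.22], [0.06, 2.58], [-1.02, 4.17], [0.09, 2.62], [-3.14, 3.14]. Speed limits (rad/s): [2.57, 2.57, 3.14, 3.14, 3.14, 3.14].

## Interface

Orientations are given as a rotation vector (axis times angle).
In Python, from station import get_obs, get_image, calibration, finish_job, tcp_to_grasp gives the robot as it stands. The module is installed in compiled form; this text tells all that it offers.
- The arm moves only by the tool arm_command, never from a script. Its argument "plan" is a list that holds one entry, the list of rows, each a list of 6 numbers: the shift along the tool's x, y, z in cm, then the turn, a rotation vector about the tool's x, y, z in rad. A call has 1 to 12 rows; each row is the pose to reach, as a shift and turn from the pose commanded when the call began, along the tool's axes at that moment; what a row does not reach only later rows make up. A row lasts 1/12 s, in which the tool goes at most 41.7 mm and 7.16 degrees, less where a joint would pass 70% of its speed; a pose out of reach is approached as far as the arm can. A call with a gripper value outside its range is refused whole. "gripper" is the closure, from -1 (fully open) to 1 (shut), set as the call begins (left out, the last holds). The fingers move at their own pace and stop on an object; "force" is the grip in N (left out, the last holds). Time passes only in rows, so rows that repeat a pose let the fingers close. It gives the time, the measured TCP pose, the force, the opening and the grip force at its end, in the units of the state.
- get_obs(): the state, without advancing time (a new reading comes with each control period).
- get_image(name): name is "scene" or "top"; returns (picture, depth): 420x560x3 uint8, blue, green, red; 420x560 float32, m along the optical axis (not along the pixel's ray), 0 where there is no reading.
- calibration(name): a dict with "fx", "fy", "cx", "cy" (pixels), "dist" ([k1, k2, p1, p2, k3] as OpenCV has them; the pictures are not rectified), "pose" (4x4, takes a point from camera to world coordinates). Camera axes: x right, y up, looking along -z (the intrinsics and any distortion apply to the point x, -y, -z); pixel columns grow to the right and rows downward; lengths in m; the calibration is good to about 2 mm. A picture is of the moment at which its call begins. calibration takes no time and is no camera call.
- finish_job(): hands the job in; it is judged then, once.
The state is a dict: "t": time; "q": joint angles; "dq": joint speeds; "effort": joint torques, N m; "tool_pos": TCP position; "tool_rot": TCP orientation; "contact_force": force on the tool from outside, world axes, zero at the start; "wrist_torque": the same for the moment, N m; "opening": finger opening in m; "grip_force": force on a finger pad.
Only numpy, scipy, OpenCV 4.12 (cv2) and the standard library are available. Lean on these libraries where they do the work, as an engineer would, in place of code of your own. Each camera call takes 0.05 s, during which the arm holds its last target. There are 200 camera calls.

## Working session

There is one attempt and no reset: what is moved stays moved. The work goes in short steps, Python scripts to look and compute and a tool call to move; the robot and the scene stay as the last step left them, time stands still between calls to the robot, and variables do not carry over. Pictures are saved under pics/ and viewed, at most 14 in all, crops included, and the job is handed in when it is done.

Besides the shell and the picture viewer there is one more tool, called after "Request:" as name(argument=value, ...), one argument or row to a line, values as JSON. arm_command: Moves the arm, as the interface text tells. Its arguments: {"type":"object","properties":{"plan":{"type":"array"},"gripper":{"type":"number"},"force":{"type":"number"}},"required":["plan"]}

```bash
mkdir -p pics; cat > h.py <<'E'
import numpy as np, cv2
from station import *
from scipy.spatial.transform import Rotation as R
def cloud(name, pic=None, dep=None):
    """world xyz per pixel from depth"""
    c=calibration(name); h,w=dep.shape
    K=np.array([[c['fx'],0,c['cx']],[0,c['fy'],c['cy']],[0,0,1.]])
    u,v=np.meshgrid(np.arange(w,dtype=float),np.arange(h,dtype=float))
    p=cv2.undistortPoints(np.stack([u.ravel(),v.ravel()],1)[:,None],K,np.array(c['dist']))[:,0]
    d=dep.ravel()
    P=np.stack([p[:,0]*d,-p[:,1]*d,-d,np.ones_like(d)],1)@np.array(c['pose']).T
    X=P[:,:3].reshape(h,w,3); X[dep==0]=np.nan
    return X
E
python3 - <<'E'
from h import *
o=get_obs();print({k:np.round(v,3) for k,v in o.items()},tcp_to_grasp)
for n in('top','scene'):
    im,d=get_image(n);np.savez('%s0.npz'%n,im=im,d=d);cv2.imwrite('pics/%s0.png'%n,im)
    print(n,np.round(calibration(n)['pose'],3),calibration(n)['fx'])
E
```

```text
{'t': np.float64(0.0), 'q': array([ 1.194,  0.053,  1.614, -0.   ,  1.476, -0.119]), 'dq': array([-0.   ,  0.001, -0.   , -0.   , -0.   ,  0.001]), 'effort': array([ 0.0000e+00, -3.9367e+01, -3.7018e+01, -0.0000e+00,  7.0000e-03,
        0.0000e+00]), 'tool_pos': array([0.159, 0.604, 0.403]), 'tool_rot': array([-4.040e-01, -3.115e+00,  3.000e-03]), 'contact_force': array([ 0.437,  0.09 , -0.478]), 'wrist_torque': array([-0.022, -0.002,  0.011]), 'grip_force': np.float64(0.0), 'opening': np.float64(0.085)} 0.1547
top [[-0.016  0.999 -0.049  0.545]
 [-0.999 -0.018 -0.032 -0.013]
 [-0.033  0.048  0.998  0.922]
 [ 0.     0.     0.     1.   ]] 387.65257480253257
scene [[-0.015 -0.686  0.727  1.332]
 [ 1.    -0.018  0.003  0.01 ]
 [ 0.011  0.727  0.686  0.734]
 [ 0.     0.     0.     1.   ]] 450.40203515606186
```

View pics/top0.png

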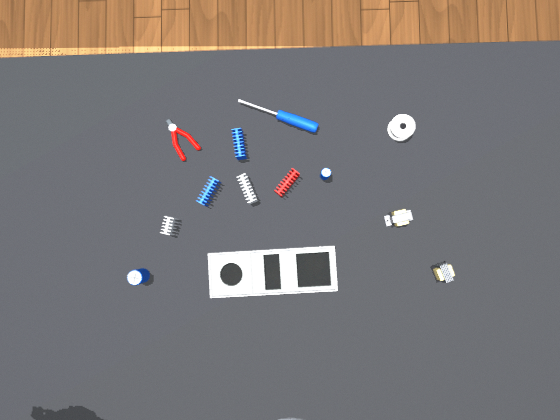

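View pics/scene0.png

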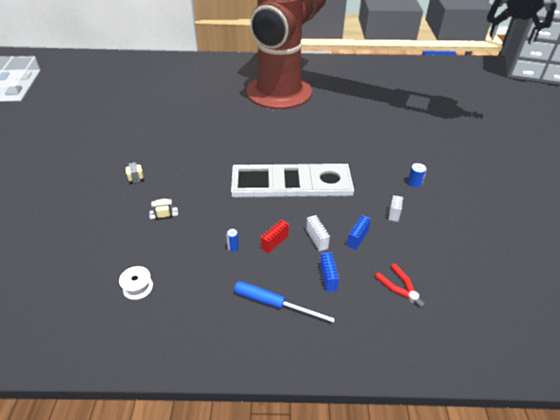

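The top view shows the thick capacitor at (138,277), the long bare heat sink at (247,188), and the footed transformer at (400,218). The wells run along the tray at (231,274) round, (272,272) slot and (313,269) square. Look-alikes are at (326,174), (167,226) and (445,272).

```bash
python3 - <<'E'
from h import *
Z=np.load('top0.npz');im,d=Z['im'],Z['d'];X=cloud('top',dep=d)
S=np.load('scene0.npz');XS=cloud('scene',dep=S['d'])
print('table z',np.nanmedian(X[300:380,150:400,2]),np.nanmedian(XS[250:300,150:220,2]))
allS=XS.reshape(-1,3)
def rect(p):
    (c,s,a)=cv2.minAreaRect((p[:,:2]*1000).astype(np.float32));return np.round(c,1),np.round(s,1),round(a,1)
for n,(u,v),hh in [('thick',(138,277),.05),('foot',(400,218),.035),('long',(247,188),.04),('thin',(326,174),.05),('footless',(445,272),.034),('short',(167,226),.04),('blueL',(208,191),.04),('blueR',(238,143),.04),('red',(287,182),.04)]:
    w=X[v-20:v+20,u-20:u+20].reshape(-1,3); 
    t=w[(abs(w[:,2]-hh)<.008)]
    c=np.median(t[:,:2],0)
    s=allS[(np.hypot(*(allS[:,:2]-c).T)<.05)&(abs(allS[:,2]-hh)<.006)]
    print(n,'zmax',np.nanmax(w[:,2]).round(3),len(t),rect(t),'| scene',len(s),rect(s) if len(s)>3 else '')
# tray: bright mask, and wells
for n,(u,v) in [('round',(231,274)),('slot',(272,272)),('square',(313,269))]:
    m=(im.max(2)<90).astype(np.uint8)
    k,l=cv2.connectedComponents(m,connectivity=4);
    p=X[l==l[v,u]];print(n,len(p),rect(p),np.nanmedian(p[:,2]))
m=(im.min(2)>110).astype(np.uint8);m=cv2.morphologyEx(m,cv2.MORPH_CLOSE,np.ones((3,3)));k,l=cv2.connectedComponents(m);p=X[(l==l[265,250])];print('tray',rect(p[p[:,2]>.01]),np.nanmedian(p[:,2]))
a=cv2.resize(im[190:300,370:480],None,fx=3.5,fy=3.5,interpolation=2);b=cv2.resize(S['im'][155:235,110:190],(385,385),interpolation=2)
cv2.imwrite('pics/tr.png',np.hstack([a,b]))
E
```

```text
table z -0.0005412736228863624 0.0012474188849676549
thick zmax 0.054 192 (array([450.1, 348.6]), array([33.7, 34.5]), 28.7) | scene 121 (array([453.8, 347.7]), array([34.4, 33.1]), 83.4)
foot zmax 0.039 244 (array([ 577.8, -259.6]), array([35.4, 43.7]), 13.1) | scene 179 (array([ 580.8, -259.9]), array([39.1, 42.5]), 10.6)
long zmax 0.043 172 (array([651.2,  91.5]), array([66.4, 21.9]), 22.2) | scene 254 (array([652.1,  92.7]), array([69. , 23.1]), 22.9)
thin zmax 0.053 75 (array([681.9, -90.5]), array([20.4, 20.1]), 75.6) | scene 81 (array([684.4, -89.2]), array([21.9, 20.6]), 41.8)
footless zmax 0.039 253 (array([ 450.3, -355.6]), array([41.2, 35.6]), 23.7) | scene 151 (array([ 453.1, -355.9]), array([43.1, 36.3]), 15.6)
short zmax 0.042 109 (array([568.4, 276.5]), array([23.1, 39.5]), 75.5) | scene 140 (array([569.4, 276.3]), array([21.8, 44.6]), 76.4)
blueL zmax 0.043 164 (array([646.8, 182.1]), array([23.3, 65.8]), 58.9) | scene 245 (array([647.7, 182.9]), array([22. , 70.5]), 59.8)
blueR zmax 0.045 197 (array([757.6, 109.6]), array([66.6, 22.3]), 7.5) | scene 312 (array([757.8, 110.7]), array([70.1, 22.5]), 7.7)
red zmax 0.043 160 (array([663.5,  -1.2]), array([22.1, 66.3]), 50.0) | scene 249 (array([ 6.643e+02, -4.000e-01]), array([24. , 68.4]), 50.8)
round 357 (array([457.4, 135.2]), array([41.1, 42.9]), 46.6) 0.006792014046571704
slot 493 (array([456.5,  38.1]), array([79.3, 34.1]), 2.6) 0.006859698097569145
square 1031 (array([460.9, -58.7]), array([75. , 74.5]), 3.1) 0.0068660049217935115
tray (array([639. ,   3.9]), array([466.3, 743.4]), 2.5) -0.0004314255116463217
```

View pics/tr.png

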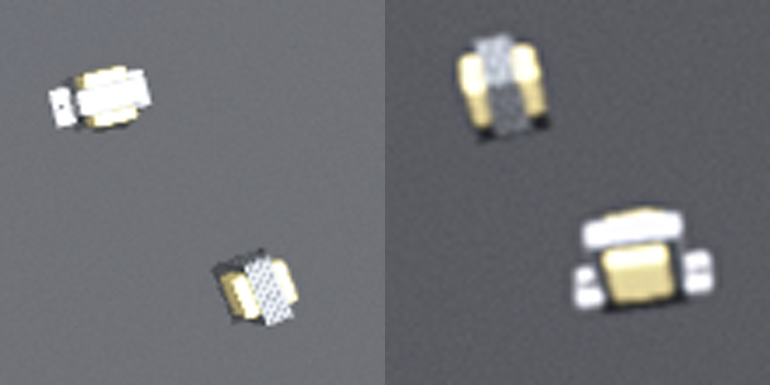

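The left crop has strap and feet at about (100,95), so the footed transformer is the one at (400,218). The other one, at (445,272), has none. Next I'll measure the wells from both views and write a move calculator.

```bash
cat >> h.py <<'E'
def delta(g, closing_deg):
    """shift (cm, tool axes) and turn to bring grasp point to g (m), pointing down, tool y along closing_deg (mod 180)"""
    o=get_obs(); R0=R.from_rotvec(o['tool_rot']); best=None
    for k in (0,180):
        a=np.radians(closing_deg+k); y=np.array([np.cos(a),np.sin(a),0]); z=np.array([0,0,-1.])
        T=R.from_matrix(np.stack([np.cross(y,z),y,z],1)); t=(R0.inv()*T).as_rotvec()
        if best is None or np.linalg.norm(t)<np.linalg.norm(best): best=t
    tcp=np.array(g)+[0,0,tcp_to_grasp]
    sh=R0.inv().apply(tcp-o['tool_pos'])*100
    print('shift cm',sh.round(2),'turn',best.round(3),'| q',np.round(o['q'],2),'grasp now',(np.array(o['tool_pos'])+R0.apply([0,0,tcp_to_grasp])).round(4),'t',o['t'].round(2))
E
python3 - <<'E'
from h import *
o=get_obs();print(R.from_rotvec(o['tool_rot']).as_matrix().round(3))
for n in('top','scene'):
    Z=np.load(n+'0.npz');X=cloud(n,dep=Z['d']);im=Z['im']
    box=(X[...,0]>.38)&(X[...,0]<.54)&(X[...,1]>-.14)&(X[...,1]<.22)
    def rect(m):
        c,s,a=cv2.minAreaRect((X[m][:,:2]*1000).astype(np.float32));return np.round(c,1),np.round(s,1),round(a,1)
    print(n,'tray',rect(box&(X[...,2]>.0125)&(im.min(2)>110)))
    for w,y in(('round',135),('slot',38),('square',-58)):
        b=box&(abs(X[...,1]-y/1000)<.044)&(abs(X[...,0]-.456)<.044)&(X[...,2]<.0125)&(X[...,2]>.003)
        k,l,st,_=cv2.connectedComponentsWithStats(b.astype(np.uint8));j=1+np.argmax(st[1:,4]);print(w,rect(l==j))
delta([.452,.348,.20],130)
E
```

```text
[[-0.967  0.255 -0.001]
 [ 0.255  0.967 -0.002]
 [ 0.    -0.002 -1.   ]]
top tray (array([456.4,  36.7]), array([104.3, 296.5]), 2.5)
round (array([451.5, 133.1]), array([52.2, 51.9]), 41.6)
slot (array([456.4,  36. ]), array([82.4, 40. ]), 1.2)
square (array([460.3, -60.4]), array([77.7, 79.7]), 2.6)
scene tray (array([457. ,  37.7]), array([111. , 296.4]), 3.0)
round (array([446.3, 134.1]), array([47.6, 46.2]), 40.2)
slot (array([449.5,  37.6]), array([74.2, 37.4]), 2.3)
square (array([454. , -59.8]), array([72.9, 76.9]), 1.8)Traceback (most recent call last):
  File "<stdin>", line 12, in <module>
  File "h.py", line 23, in delta
    print('shift cm',sh.round(2),'turn',best.round(3),'| q',np.round(o['q'],2),'grasp now',(np.array(o['tool_pos'])+R0.apply([0,0,tcp_to_grasp])).round(4),'t',o['t'].round(2))
                                                                                                                                                               ^^^^^^^^^^^^
AttributeError: 'float' object has no attribute 'round'
```

```bash
sed -i "s/o\['t'\].round(2)/round(float(o['t']),2)/" h.py; python3 - <<'E'
from h import *
delta([.452,.348,.12],75)
delta([.452,.348,.033],75)
E
```

```text
shift cm [-34.84 -17.28  12.91] turn [-0.002 -0.     0.004] | q [ 1.19  0.05  1.61 -0.    1.48 -0.12] grasp now [0.1591 0.6039 0.2489] t 0.1
shift cm [-34.84 -17.26  21.61] turn [-0.002 -0.     0.004] | q [ 1.19  0.05  1.61 -0.    1.48 -0.12] grasp now [0.1591 0.6039 0.2489] t 0.1
```

Request:
arm_command(
  plan=[
    [[-8,-4,3,0,0,0],[-16,-8,6,0,0,0],[-24,-12,9,0,0,0],[-32,-16,12,0,0,0],[-34.8,-17.3,12.9,0,0,0],[-34.8,-17.3,12.9,0,0,0],[-34.8,-17.3,12.9,0,0,0],[-34.8,-17.3,12.9,0,0,0],[-34.8,-17.3,12.9,0,0,0],[-34.8,-17.3,12.9,0,0,0],[-34.8,-17.3,12.9,0,0,0],[-34.8,-17.3,12.9,0,0,0]],
  ],
  gripper=-1,
  force=40,
)

```text
t: 1.1
tool_pos: [0.4524, 0.3469, 0.2743]
tool_rot: [-0.409, -3.112, 0.002]
contact_force: [-0.9, -0.6, 0.4]
opening: 0.0855
grip_force: 0.0
```

```bash
python3 - <<'E'
from h import *
delta([.452,.348,.033],75)
im,d=get_image('scene');cv2.imwrite('pics/a1.png',cv2.resize(im[80:240,330:500],None,fx=3,fy=3))
E
```

```text
shift cm [0.05 0.11 8.66] turn [-0.002 -0.002  0.001] | q [ 0.52  0.04  1.85  0.    1.25 -0.79] grasp now [0.452  0.3467 0.1196] t 1.1
```

View pics/a1.png

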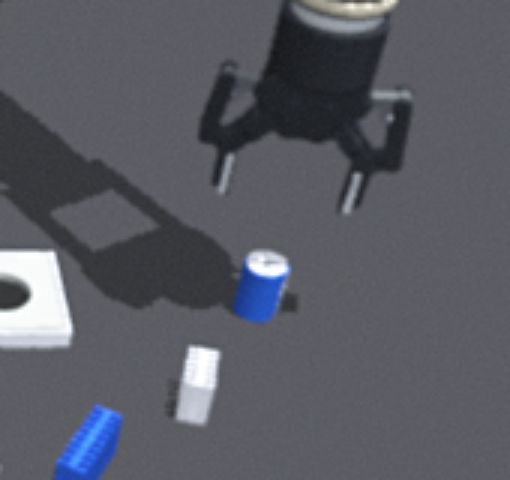

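The open fingers straddle the can: finger midpoint at (285,200), can at (262,290), and the offset fits the parallax. I'll descend and grip.

Request:
arm_command(
  plan=[
    [[0,0.1,2,0,0,0],[0,0.1,4,0,0,0],[0,0.1,6,0,0,0],[0,0.1,7.5,0,0,0],[0,0.1,8.6,0,0,0],[0,0.1,8.6,0,0,0],[0,0.1,8.6,0,0,0],[0,0.1,8.6,0,0,0]],
  ],
)

```text
t: 1.82
tool_pos: [0.4522, 0.3501, 0.1911]
tool_rot: [0.402, 3.114, 0.002]
contact_force: [0.2, -0.1, -0.6]
opening: 0.0852
grip_force: 0.0
```

Request:
arm_command(
  plan=[
    [[0,0,0,0,0,0],[0,0,0,0,0,0],[0,0,0,0,0,0],[0,0,0,0,0,0],[0,0,0,0,0,0],[0,0,0,0,0,0],[0,0,0,0,0,0],[0,0,0,0,0,0],[0,0,0,0,0,0],[0,0,0,0,0,0],[0,0,0,0,0,0],[0,0,0,0,0,0]],
  ],
  gripper=1,
  force=40,
)

```text
t: 2.82
tool_pos: [0.4524, 0.3494, 0.1904]
tool_rot: [0.404, 3.115, 0.001]
contact_force: [-0.6, -0.7, 5.8]
opening: 0.0337
grip_force: 40.0
```

Request:
arm_command(
  plan=[
    [[0,0,-1,0,0,0],[0,0,-3,0,0,0],[0,0,-5,0,0,0],[0,0,-7,0,0,0],[0,0,-7,0,0,0],[0,0,-7,0,0,0]],
  ],
)

```text
t: 3.32
tool_pos: [0.4521, 0.3494, 0.2606]
tool_rot: [0.404, 3.114, 0.002]
contact_force: [-0.3, -0.8, -1.7]
opening: 0.0339
grip_force: 39.9
```

```bash
python3 - <<'E'
from h import *
print(get_obs()['opening'])
delta([.4525,.133,.1],75)
im,d=get_image('scene');X=cloud('scene',dep=d);b=(im[...,0].astype(int)-im[...,2]>70)
p=X[b&(abs(X[...,1]-.348)<.05)&(abs(X[...,0]-.45)<.07)&(X[...,2]>.02)];print(len(p),np.median(p,0),p.min(0),p.max(0))
E
```

```text
0.03392521181961169
shift cm [ -5.55 -20.92   0.56] turn [0.002 0.001 0.004] | q [ 0.53  0.06  1.86  0.    1.22 -0.79] grasp now [0.4524 0.3496 0.1059] t 3.32
244 [0.46586359 0.34428866 0.09764417] [0.45046183 0.3303446  0.07168803] [0.47166728 0.36505375 0.1267521 ]
```

Request:
arm_command(
  plan=[
    [[-0.6,-2.5,0,0,0,0],[-1.3,-5,0,0,0,0],[-2,-7.5,0,0,0,0],[-2.7,-10,0,0,0,0],[-3.4,-12.5,0,0,0,0],[-4,-15,0,0,0,0],[-4.6,-17.5,0,0,0,0],[-5.2,-19.8,0,0,0,0],[-5.5,-20.9,0,0,0,0],[-5.5,-20.9,0,0,0,0],[-5.5,-20.9,0,0,0,0],[-5.5,-20.9,0,0,0,0]],
  ],
)

```text
t: 4.37
tool_pos: [0.4517, 0.1338, 0.259]
tool_rot: [-0.403, -3.114, -0.0]
contact_force: [0.1, 0.5, -0.3]
opening: 0.0339
grip_force: 40.1
```

```bash
python3 - <<'E'
from h import *
delta([.4525,.133,.044],75)
im,d=get_image('scene');cv2.imwrite('pics/a2.png',cv2.resize(im[80:240,230:400],None,fx=3,fy=3))
X=cloud('scene',dep=d);b=(im[...,0].astype(int)-im[...,2]>70)
p=X[b&(abs(X[...,1]-.133)<.05)&(abs(X[...,0]-.45)<.07)&(X[...,2]>.02)];print(len(p),np.median(p,0),p.min(0),p.max(0))
E
```

```text
shift cm [-0.11 -0.05  6.03] turn [ 0.    -0.001  0.004] | q [ 0.13 -0.19  2.09  0.    1.24 -1.18] grasp now [0.4515 0.1338 0.1043] t 4.37
228 [0.46455721 0.13014432 0.0964268 ] [0.44870731 0.11616128 0.06975105] [0.4714451  0.14759447 0.12025026]
```

View pics/a2.png

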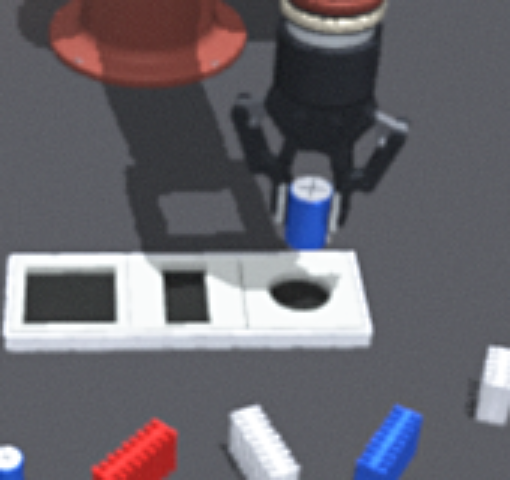

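The can (310,213) hangs upright just behind and above the round well (300,292), as it should at this height. Lowering it now.

Request:
arm_command(
  plan=[
    [[0,0.1,1,0,0,0],[0,0.1,2,0,0,0],[0,0.1,3,0,0,0],[0,0.1,4,0,0,0],[0,0.1,4.8,0,0,0],[0,0.1,5.4,0,0,0],[0,0.1,5.8,0,0,0],[0,0.1,6,0,0,0],[0,0.1,6.1,0,0,0],[0,0.1,6.1,0,0,0],[0,0.1,6.1,0,0,0]],
  ],
)

```text
t: 5.33
tool_pos: [0.4524, 0.1341, 0.1992]
tool_rot: [0.404, 3.115, 0.0]
contact_force: [0.7, -0.5, -1.2]
opening: 0.0338
grip_force: 40.1
```

Request:
arm_command(
  plan=[
    [[0,0,0.1,0,0,0],[0,0,0.2,0,0,0],[0,0,0.2,0,0,0]],
  ],
)

```text
t: 5.58
tool_pos: [0.4525, 0.1342, 0.1974]
tool_rot: [0.404, 3.115, 0.0]
contact_force: [-1.3, 0.2, 1.7]
opening: 0.034
grip_force: 40.3
```

Request:
arm_command(
  plan=[
    [[0,0,0,0,0,0],[0,0,0,0,0,0],[0,0,0,0,0,0],[0,0,0,0,0,0],[0,0,0,0,0,0],[0,0,0,0,0,0],[0,0,0,0,0,0],[0,0,0,0,0,0],[0,0,0,0,0,0]],
  ],
  gripper=-1,
)

```text
t: 6.33
tool_pos: [0.4521, 0.1341, 0.1967]
tool_rot: [-0.404, -3.115, 0.0]
contact_force: [-0.9, 0.4, -0.7]
opening: 0.0852
grip_force: 0.0
```

Request:
arm_command(
  plan=[
    [[0,0,-2,0,0,0],[0,0,-5,0,0,0],[0,0,-8,0,0,0],[0,0,-10,0,0,0],[0,0,-10,0,0,0]],
  ],
)

```text
t: 6.75
tool_pos: [0.4539, 0.1344, 0.3024]
tool_rot: [0.402, 3.106, 0.004]
contact_force: [-0.0, 0.4, 0.7]
opening: 0.0855
grip_force: 0.0
```

```bash
python3 - <<'E'
from h import *
delta([.6515,.092,.12],112.4); delta([.6515,.092,.031],112.4)
im,d=get_image('scene');X=cloud('scene',dep=d);b=(im[...,0].astype(int)-im[...,2]>70)
p=X[b&(abs(X[...,1]-.133)<.05)&(abs(X[...,0]-.45)<.07)];print(len(p),np.median(p,0),p.min(0),p.max(0))
q=X[(abs(X[...,1]-.133)<.04)&(abs(X[...,0]-.45)<.04)&(X[...,2]>.052)&(X[...,2]<.062)];print(len(q),q.min(0),q.max(0))
E
```

```text
shift cm [-20.16   0.92   2.96] turn [ 0.001  0.01  -0.649] | q [ 0.13 -0.24  2.06 -0.    1.31 -1.18] grasp now [0.4554 0.1346 0.1477] t 6.75
shift cm [-20.08   0.89  11.86] turn [ 0.001  0.01  -0.649] | q [ 0.13 -0.24  2.06 -0.    1.31 -1.18] grasp now [0.4554 0.1346 0.1477] t 6.75
202 [0.46590175 0.13166997 0.03366297] [0.40063447 0.11634224 0.00845396] [0.47103668 0.14954633 0.05867491]
118 [0.43305398 0.11634224 0.0520017 ] [0.47016071 0.15075799 0.06123299]
```

The can stands in the well, centre about (0.452, 0.1335), top at 57 mm. Next is the heat sink.

Request:
arm_command(
  plan=[
    [[-3,0.1,0.5,0,0,-0.1],[-6,0.3,1,0,0,-0.2],[-9,0.4,1.5,0,0,-0.3],[-12,0.5,2,0,0,-0.4],[-15,0.7,2.5,0,0,-0.5],[-18,0.8,2.9,0,0,-0.6],[-20.1,0.9,2.9,0,0,-0.65],[-20.1,0.9,2.9,0,0,-0.65],[-20.1,0.9,2.9,0,0,-0.65],[-20.1,0.9,2.9,0,0,-0.65]],
  ],
)

```text
t: 7.63
tool_pos: [0.6478, 0.0917, 0.2659]
tool_rot: [0.611, -3.078, -0.001]
contact_force: [-0.8, -0.6, -0.0]
opening: 0.0849
grip_force: 0.0
```

```bash
python3 - <<'E'
from h import *
delta([.6515,.092,.031],112.4)
im,d=get_image('scene');cv2.imwrite('pics/b1.png',cv2.resize(im[120:300,240:410],None,fx=3,fy=3))
E
```

```text
shift cm [-0.37 -0.12  8.02] turn [ 0.001 -0.003  0.001] | q [ 0.03  0.24  1.65  0.    1.26 -1.94] grasp now [0.6473 0.0917 0.1112] t 7.63
```

View pics/b1.png

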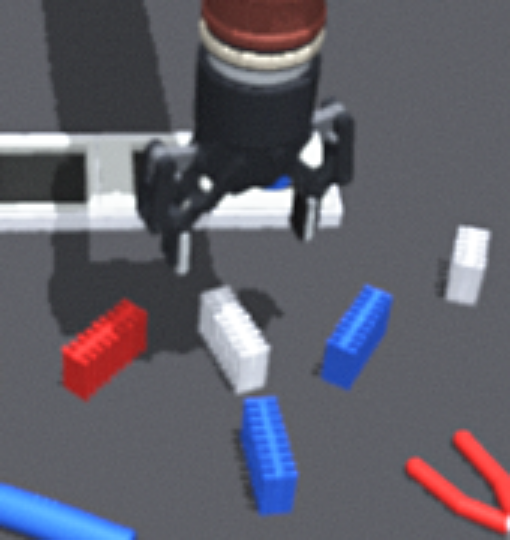

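The fingers (182,250) and (308,215) straddle the white heat sink (235,320), clear of the red and blue ones. Going down.

Request:
arm_command(
  plan=[
    [[-0.2,-0.1,2,0,0,0],[-0.4,-0.1,4,0,0,0],[-0.4,-0.1,6,0,0,0],[-0.4,-0.1,7.2,0,0,0],[-0.4,-0.1,7.9,0,0,0],[-0.4,-0.1,7.9,0,0,0],[-0.4,-0.1,7.9,0,0,0]],
  ],
)

```text
t: 8.27
tool_pos: [0.6527, 0.0924, 0.1891]
tool_rot: [-0.612, 3.081, -0.0]
contact_force: [0.2, -0.7, 1.2]
opening: 0.0854
grip_force: 0.0
```

Request:
arm_command(
  plan=[
    [[0,0,0,0,0,0],[0,0,0,0,0,0],[0,0,0,0,0,0],[0,0,0,0,0,0],[0,0,0,0,0,0],[0,0,0,0,0,0],[0,0,0,0,0,0],[0,0,0,0,0,0],[0,0,0,0,0,0],[0,0,0,0,0,0],[0,0,0,0,0,0],[0,0,0,0,0,0]],
  ],
  gripper=1,
  force=40,
)

```text
t: 9.27
tool_pos: [0.6532, 0.0922, 0.1893]
tool_rot: [-0.612, 3.08, -0.0]
contact_force: [-0.0, 1.0, 4.8]
opening: 0.0212
grip_force: 40.3
```

```bash
python3 - <<'E'
from h import *
delta([.6515,.092,.031],112.4)
E
```

```text
shift cm [0.16 0.04 0.36] turn [-0.     0.001  0.001] | q [ 0.03  0.34  1.66 -0.    1.13 -1.94] grasp now [0.6533 0.0922 0.0346] t 9.27
```

Request:
arm_command(
  plan=[
    [[0,0,-1,0,0,0],[0,0,-3,0,0,0],[0,0,-5,0,0,0],[0,0,-7,0,0,0],[0,0,-8,0,0,0],[0,0,-8,0,0,0],[0,0,-8,0,0,0]],
  ],
)

```text
t: 9.85
tool_pos: [0.6527, 0.0922, 0.2686]
tool_rot: [0.612, -3.081, 0.0]
contact_force: [-1.5, 0.3, -0.2]
opening: 0.0215
grip_force: 39.7
```

```bash
python3 - <<'E'
from h import *
print(get_obs()['opening'])
delta([.4565,.037,.1],92.6)
for n in('top','scene'):
    im,d=get_image(n);X=cloud(n,dep=d)
    p=X[(im.min(2)>100)&(np.ptp(im,2)<40)&(X[...,2]>.07)&(X[...,2]<.122)&(np.hypot(X[...,0]-.653,X[...,1]-.092)<.06)]
    if len(p)>5:
        print(n,len(p),p.min(0).round(3),p.max(0).round(3),cv2.minAreaRect((p[:,:2]*1000).astype(np.float32)))
E
```

```text
0.02148580632378272
shift cm [20.24  2.4   1.39] turn [-0.    -0.     0.347] | q [ 0.03  0.24  1.64 -0.    1.26 -1.94] grasp now [0.6527 0.0922 0.1139] t 9.85
scene 394 [0.625 0.078 0.079] [0.687 0.114 0.122] ((655.70849609375, 95.50118255615234), (61.5566520690918, 35.587318420410156), 1.373104453086853)
```

Request:
arm_command(
  plan=[
    [[2.5,0.3,0,0,0,0.04],[5,0.6,0,0,0,0.08],[7.5,0.9,0,0,0,0.13],[10,1.2,0,0,0,0.17],[12.5,1.5,0,0,0,0.21],[15,1.8,0,0,0,0.26],[17.5,2.1,0,0,0,0.3],[19.5,2.3,0,0,0,0.33],[20.2,2.4,0,0,0,0.347],[20.2,2.4,0,0,0,0.347],[20.2,2.4,0,0,0,0.347],[20.2,2.4,0,0,0,0.347]],
  ],
)

```text
t: 10.95
tool_pos: [0.4578, 0.0373, 0.2687]
tool_rot: [-0.072, 3.14, 0.0]
contact_force: [0.7, 0.1, -1.5]
opening: 0.0211
grip_force: 39.7
```

```bash
python3 - <<'E'
from h import *
delta([.4565,.037,.042],92.6)
im,d=get_image('scene');cv2.imwrite('pics/b2.png',cv2.resize(im[80:240,220:390],None,fx=3,fy=3));X=cloud('scene',dep=d)
p=X[(im.min(2)>100)&(np.ptp(im,2)<40)&(X[...,2]>.07)&(X[...,2]<.11)&(np.hypot(X[...,0]-.456,X[...,1]-.037)<.06)];print(len(p),p.min(0),p.max(0))
E
```

```text
shift cm [ 0.13 -0.02  7.2 ] turn [0. 0. 0.] | q [-0.08 -0.23  2.11  0.    1.26 -1.7 ] grasp now [0.4579 0.0373 0.114 ] t 10.95
115 [0.46220189 0.02180058 0.08195866] [0.49386645 0.0549848  0.10994042]
```

View pics/b2.png

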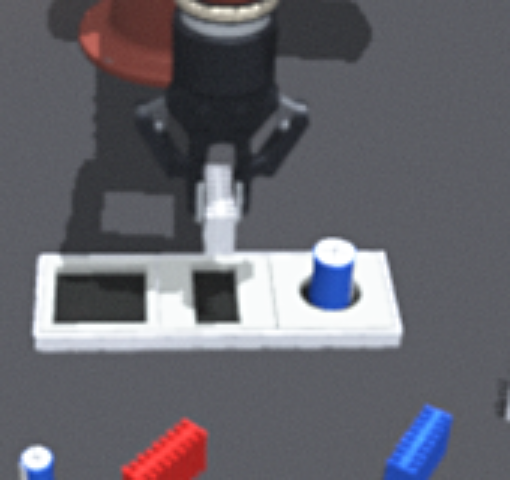

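The capacitor stands in its well (333,280), and the heat sink (220,220) is lined up with the slot (216,295). Lowering.

Request:
arm_command(
  plan=[
    [[0.2,0,1,0,0,0],[0.2,0,2,0,0,0],[0.2,0,3,0,0,0],[0.2,0,4,0,0,0],[0.2,0,5,0,0,0],[0.2,0,5.8,0,0,0],[0.2,0,6.4,0,0,0],[0.2,0,6.8,0,0,0],[0.2,0,7.1,0,0,0],[0.2,0,7.1,0,0,0],[0.2,0,7.1,0,0,0]],
  ],
)

```text
t: 11.92
tool_pos: [0.4552, 0.0371, 0.1979]
tool_rot: [-0.071, 3.14, -0.0]
contact_force: [0.4, 0.5, -0.8]
opening: 0.0214
grip_force: 39.7
```

Request:
arm_command(
  plan=[
    [[0,0,0.1,0,0,0],[0,0,0.2,0,0,0],[0,0,0.2,0,0,0]],
  ],
)

```text
t: 12.17
tool_pos: [0.4554, 0.0371, 0.1963]
tool_rot: [-0.071, 3.139, -0.0]
contact_force: [0.5, 0.3, 0.7]
opening: 0.0214
grip_force: 39.9
```

Request:
arm_command(
  plan=[
    [[0,0,0,0,0,0],[0,0,0,0,0,0],[0,0,0,0,0,0],[0,0,0,0,0,0],[0,0,0,0,0,0],[0,0,0,0,0,0],[0,0,0,0,0,0],[0,0,0,0,0,0],[0,0,0,0,0,0]],
  ],
  gripper=-1,
)

```text
t: 12.92
tool_pos: [0.455, 0.0371, 0.1957]
tool_rot: [0.071, -3.141, -0.0]
contact_force: [0.0, -0.4, -0.7]
opening: 0.0855
grip_force: 0.0
```

Request:
arm_command(
  plan=[
    [[0,0,-2,0,0,0],[0,0,-5,0,0,0],[0,0,-8,0,0,0],[0,0,-10,0,0,0],[0,0,-10,0,0,0]],
  ],
)

```text
t: 13.33
tool_pos: [0.4568, 0.037, 0.3013]
tool_rot: [-0.071, 3.131, -0.002]
contact_force: [0.5, 0.5, 0.9]
opening: 0.0853
grip_force: 0.0
```

```bash
python3 - <<'E'
from h import *
delta([.579,-.2598,.12],12.5)
im,d=get_image('scene');X=cloud('scene',dep=d)
p=X[(im.min(2)>100)&(np.ptp(im,2)<40)&(X[...,2]>.022)&(X[...,2]<.11)&(np.hypot(X[...,0]-.456,X[...,1]-.037)<.06)];print(len(p),p.min(0),p.max(0))
E
```

```text
shift cm [-10.84 -30.2    2.81] turn [0.006 0.009 1.398] | q [-0.08 -0.28  2.09  0.    1.32 -1.7 ] grasp now [0.4584 0.0368 0.1466] t 13.33
236 [0.41913471 0.01656515 0.02204593] [0.49785025 0.08902177 0.05163334]
```

Request:
arm_command(
  plan=[
    [[-0.9,-2.5,0.2,0,0,0.117],[-1.8,-5,0.5,0,0,0.233],[-2.7,-7.5,0.7,0,0,0.35],[-3.6,-10,0.9,0,0,0.466],[-4.5,-12.6,1.2,0,0,0.583],[-5.4,-15.1,1.4,0,0,0.7],[-6.3,-17.6,1.6,0,0,0.816],[-7.2,-20.1,1.9,0,0,0.932],[-8.1,-22.7,2.1,0,0,1.05],[-9,-25.2,2.3,0,0,1.165],[-9.9,-27.7,2.6,0,0,1.28],[-10.8,-30.2,2.8,0,0,1.398]],
  ],
)

```text
t: 14.38
tool_pos: [0.5762, -0.2607, 0.2649]
tool_rot: [-1.972, -2.441, 0.001]
contact_force: [-0.5, -0.5, 0.3]
opening: 0.0855
grip_force: 0.0
```

Request:
arm_command(
  plan=[
    [[0,0,0,0,0,0],[0,0,0,0,0,0],[0,0,0,0,0,0]],
  ],
)

```text
t: 14.63
tool_pos: [0.576, -0.2591, 0.2659]
tool_rot: [-1.963, -2.448, 0.0]
contact_force: [-0.6, -0.2, 0.6]
opening: 0.0855
grip_force: 0.0
```

```bash
python3 - <<'E'
from h import *
delta([.579,-.2598,.028],12.5)
im,d=get_image('scene');im2,_=get_image('top');cv2.imwrite('pics/c1.png',np.hstack([cv2.resize(im[100:230,90:220],(400,400)),cv2.resize(im2[160:280,350:470],(400,400))]))
E
```

```text
shift cm [-0.15  0.3   8.32] turn [-0.002 -0.002  0.001] | q [-0.54  0.19  1.71  0.    1.25 -0.76] grasp now [ 0.5755 -0.2588  0.1112] t 14.63
```

View pics/c1.png

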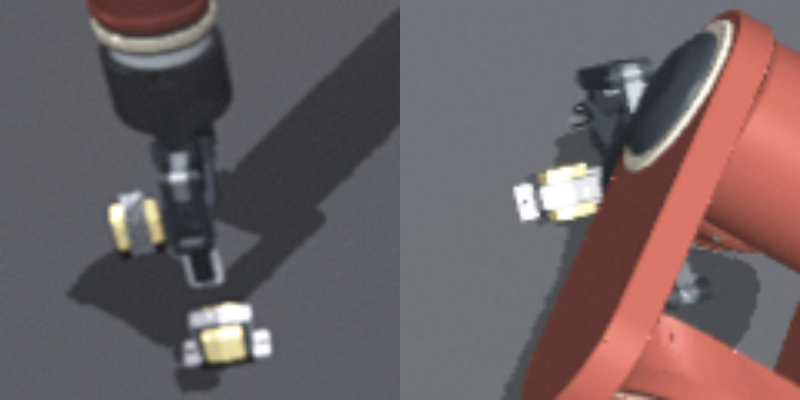

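In the scene crop the fingers (205,270) are in line with the footed transformer (225,335). Going down and gripping.

Request:
arm_command(
  plan=[
    [[-0.1,0.2,2,0,0,0],[-0.1,0.2,4,0,0,0],[-0.1,0.2,6,0,0,0],[-0.1,0.2,7.3,0,0,0],[-0.1,0.2,8.2,0,0,0],[-0.1,0.2,8.2,0,0,0],[-0.1,0.2,8.2,0,0,0],[-0.1,0.2,8.2,0,0,0]],
  ],
)

```text
t: 15.4
tool_pos: [0.5793, -0.2604, 0.1871]
tool_rot: [1.965, 2.448, 0.0]
contact_force: [0.2, -0.3, -0.3]
opening: 0.0854
grip_force: 0.0
```

Request:
arm_command(
  plan=[
    [[0,0,0,0,0,0],[0,0,0,0,0,0],[0,0,0,0,0,0],[0,0,0,0,0,0],[0,0,0,0,0,0],[0,0,0,0,0,0],[0,0,0,0,0,0],[0,0,0,0,0,0],[0,0,0,0,0,0],[0,0,0,0,0,0],[0,0,0,0,0,0],[0,0,0,0,0,0]],
  ],
  gripper=1,
  force=70,
)

```text
t: 16.4
tool_pos: [0.5791, -0.2605, 0.1865]
tool_rot: [1.966, 2.449, 0.0]
contact_force: [0.4, -0.2, 6.2]
opening: 0.0347
grip_force: 72.3
```

Request:
arm_command(
  plan=[
    [[0,0,-0.5,0,0,0],[0,0,-1.5,0,0,0],[0,0,-2.5,0,0,0],[0,0,-4,0,0,0],[0,0,-5.5,0,0,0],[0,0,-7,0,0,0],[0,0,-8,0,0,0],[0,0,-8,0,0,0],[0,0,-8,0,0,0]],
  ],
)

```text
t: 17.15
tool_pos: [0.579, -0.2605, 0.2672]
tool_rot: [1.965, 2.448, 0.0]
contact_force: [-0.2, -0.1, -2.2]
opening: 0.0345
grip_force: 71.6
```

```bash
python3 - <<'E'
from h import *
print(get_obs()['opening'])
delta([.461,-.059,.1],2.6)
im,d=get_image('scene');X=cloud('scene',dep=d);cv2.imwrite('pics/c2.png',cv2.resize(im[80:240,90:260],None,fx=3,fy=3))
p=X[(im.min(2)>90)&(X[...,2]>.06)&(X[...,2]<.12)&(np.hypot(X[...,0]-.578,X[...,1]+.26)<.06)];print(len(p),p.min(0),p.max(0))
E
```

```text
0.0344545552339228
shift cm [22.22 -7.17  1.2 ] turn [0.002 0.002 0.173] | q [-0.54  0.19  1.7  -0.    1.25 -0.76] grasp now [ 0.5793 -0.2606  0.1125] t 17.15
235 [ 0.56210089 -0.29113348  0.08061617] [ 0.60994082 -0.22856111  0.11997587]
```

View pics/c2.png

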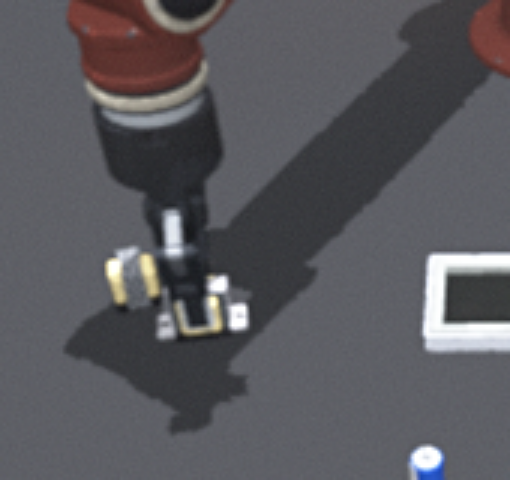

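The footed transformer (200,310) is held level, and the look-alike beside it (130,275) is untouched. Carrying it to the square well.

Request:
arm_command(
  plan=[
    [[2.2,-0.7,0,0,0,0.02],[4.4,-1.4,0,0,0,0.04],[6.6,-2.1,0,0,0,0.06],[9,-2.9,0,0,0,0.08],[11.4,-3.7,0,0,0,0.1],[13.8,-4.5,0,0,0,0.12],[16.2,-5.3,0,0,0,0.13],[18.6,-6.1,0,0,0,0.15],[20.8,-6.8,0,0,0,0.17],[22.2,-7.2,0,0,0,0.173],[22.2,-7.2,0,0,0,0.173],[22.2,-7.2,0,0,0,0.173]],
  ],
)

```text
t: 18.2
tool_pos: [0.4599, -0.0586, 0.2647]
tool_rot: [-2.169, -2.272, 0.001]
contact_force: [0.0, -0.8, -2.9]
opening: 0.0345
grip_force: 71.6
```

```bash
python3 - <<'E'
from h import *
delta([.461,-.059,.194-tcp_to_grasp],2.6)
E
```

```text
shift cm [-0.04  0.12  7.07] turn [-0.001 -0.     0.001] | q [-0.29 -0.21  2.11 -0.    1.25 -0.33] grasp now [ 0.4596 -0.0586  0.11  ] t 18.2
```

Request:
arm_command(
  plan=[
    [[0,0.1,1,0,0,0],[0,0.1,2,0,0,0],[0,0.1,3,0,0,0],[0,0.1,4,0,0,0],[0,0.1,5,0,0,0],[0,0.1,5.8,0,0,0],[0,0.1,6.4,0,0,0],[0,0.1,6.8,0,0,0],[0,0.1,6.9,0,0,0],[0,0.1,6.9,0,0,0],[0,0.1,6.9,0,0,0]],
  ],
)

```text
t: 19.12
tool_pos: [0.4617, -0.0591, 0.1972]
tool_rot: [2.17, 2.27, 0.001]
contact_force: [-0.1, 0.1, -1.4]
opening: 0.0343
grip_force: 71.7
```

Request:
arm_command(
  plan=[
    [[0,0,0.1,0,0,0],[0,0,0.2,0,0,0],[0,0,0.2,0,0,0]],
  ],
)

```text
t: 19.37
tool_pos: [0.4615, -0.059, 0.1949]
tool_rot: [2.171, 2.271, 0.0]
contact_force: [0.7, -0.7, -2.2]
opening: 0.0342
grip_force: 71.7
```

Request:
arm_command(
  plan=[
    [[0,0,0.1,0,0,0],[0,0,0.15,0,0,0],[0,0,0.15,0,0,0]],
  ],
)

```text
t: 19.62
tool_pos: [0.4616, -0.0591, 0.1935]
tool_rot: [2.171, 2.271, 0.0]
contact_force: [-0.9, 0.1, 0.9]
opening: 0.0348
grip_force: 71.9
```

Contact is felt: the vertical force went from -2.2 to +0.9 N. Releasing and retracting.

Request:
arm_command(
  plan=[
    [[0,0,0,0,0,0],[0,0,0,0,0,0],[0,0,0,0,0,0],[0,0,0,0,0,0],[0,0,0,0,0,0],[0,0,0,0,0,0],[0,0,0,0,0,0],[0,0,0,0,0,0],[0,0,0,0,0,0]],
  ],
  gripper=-1,
)

```text
t: 20.37
tool_pos: [0.4614, -0.0591, 0.1932]
tool_rot: [-2.171, -2.271, 0.0]
contact_force: [0.2, -0.1, 0.2]
opening: 0.0856
grip_force: 0.0
```

Request:
arm_command(
  plan=[
    [[0,0,-2,0,0,0],[0,0,-5,0,0,0],[0,0,-9,0,0,0],[0,0,-13,0,0,0],[0,0,-17,0,0,0],[0,0,-20,0,0,0],[0,0,-20,0,0,0],[0,0,-20,0,0,0],[0,0,-20,0,0,0]],
  ],
)

```text
t: 21.12
tool_pos: [0.4612, -0.059, 0.3923]
tool_rot: [-2.17, -2.27, 0.001]
contact_force: [-0.0, 0.7, -0.6]
opening: 0.0854
grip_force: 0.0
```

```bash
python3 - <<'E'
from h import *
im,d=get_image('scene');X=cloud('scene',dep=d);cv2.imwrite('pics/d.png',cv2.resize(im[130:300,100:440],None,fx=2.3,fy=2.3))
for n,x,y,top in(('cap',.4523,.133,.057),('hs',.4565,.037,.047),('tr',.461,-.059,.042),('thin',.683,-.09,.05),('footless',.4517,-.3557,.034),('short',.569,.2764,.04)):
    p=X[(np.hypot(X[...,0]-x,X[...,1]-y)<.047)&(abs(X[...,2]-top)<.006)];print(n,len(p),np.round(cv2.minAreaRect((p[:,:2]*1000).astype(np.float32))[0]) if len(p)>3 else'',np.median(p[:,2]).round(3))
E
```

```text
cap 121 [454. 135.] 0.058
hs 169 [454.  36.] 0.047
tr 152 [463. -59.] 0.042
thin 81 [684. -89.] 0.05
footless 150 [ 452. -356.] 0.033
short 137 [570. 276.] 0.04
```

View pics/d.png

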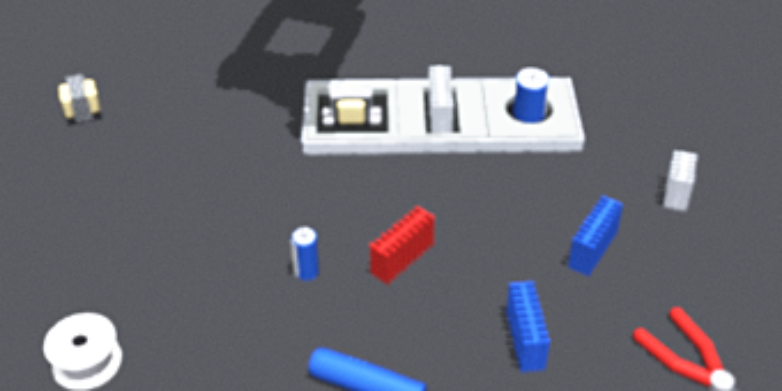

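The picture shows the transformer (350,108), heat sink (441,98) and capacitor (532,95) upright in their wells, with tops at the right heights. The look-alikes are where they were, so I'm handing in.

```bash
python3 -c "
from station import *
print(finish_job())"
```

```text
the job is handed in; nothing more can be done
None
```

The job is handed in (arm clock 21 s of 96): the last scene image shows the thick capacitor, footed transformer and long heat sink upright in their wells, centres within about 3 mm, and the look-alikes unmoved; no verdict was returned.

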